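Pointing check of two items before a run

ROBOT

A 6-joint arm with a two-finger parallel gripper is mounted at the origin on a cart in front of the work surface, level with it; the furniture and walls round the work are solid. World frame = base frame: x ahead of the robot, y to its left, z up, the work surface at z = 0. Lengths are in m, angles in rad, forces in N, time in s.
With the tool pointing down it reaches from about 0.35 to 0.975 m from the base axis. Payload 4.9 kg.
Tool frame: the origin (TCP) lies midway between the tips of the shut fingers; the grasp point (between the pads) lies 19 mm behind it; z points along the fingers, y is the direction in which the jaws open and shut (so a half turn about z gives the same grasp; the last joint's range is limited). The gripper opens to 85 mm and grips with 20 to 120 N. Pads are 22 mm wide; open, the fingers measure 114 mm over their backs; the gripper's body (76 mm by 85 mm) begins 54 mm behind the grasp point. The pads swing forward as they close: fully open they stand 13 mm farther back than shut.
Start: joints at [1.083, 0.053, 1.613, -0, 1.476, -0.119], TCP at [0.225, 0.583, 0.231] pointing down, gripper open.
Joint ranges: [-3.01, 3.01], [-1.01, 2.22], [0.06, 2.58], [-1.02, 4.17], [0.09, 2.62], [-3.14, 3.14]. Speed limits (rad/s): [2.57, 2.57, 3.14, 3.14, 3.14, 3.14].

INTERFACE

Orientations are given as a rotation vector (axis times angle).
In Python, from station import ctrl gives the robot as it stands.
- The arm moves only by the tool drive_tool, never from a script. Its argument "moves" is one flat list of numbers, 7 for each row, row after row: the turn, a rotation vector about the world's x, y, z in degrees, then the shift along the world's x, y, z in m, then the closure, from 0 (fully open) to 1 (shut). A call has exactly 5 rows; each row shifts and turns the commanded pose from where the row before left it; what a row does not reach is not made up. A row lasts 1/8 s, in which the tool goes at most 62.5 mm and 10.7 degrees, less where a joint would pass 70% of its speed; a pose out of reach is approached as far as the arm can. A call is refused whole if a number of a shift passes 0.0625 or a number of a turn 10.7, either way. A call with a gripper value outside its range is refused whole. The fingers move at their own pace and stop on an object; "newtons" is the grip in N (left out, the last holds). Time passes only in rows, so rows that do not move let the fingers close, or fill a call up. It gives the time, the measured TCP pose, the force and the opening at its end, in the units of the state.
- ctrl.get_obs(): the state, without advancing time (a new reading comes with each control period).
- ctrl.get_image(name): name is "scene" or "top" or "wrist"; returns the picture (420x560x3 uint8, red, green, blue); there is no depth.
- ctrl.get_calibration(name): a dict with "fx", "fy", "cx", "cy" (pixels), "k1" (the pictures are not rectified: a ray, as slopes to the right and down, at radius r is drawn at 1 + k1 r^2 times it, then the intrinsics apply), "rvec" (rotation vector, rad) and "tvec" (3), from world to camera coordinates, as OpenCV has them; the wrist camera has in their place "T_tool_cam" (4x4, takes a point from camera to tool coordinates, whose origin is the TCP and whose axes are the flange's). Camera axes: x right, y down, z forward; pixel columns grow to the right and rows downward; lengths in m; the calibration is good to about 2 mm. A picture is of the moment at which its call begins: read the wrist's pose just before it. get_calibration takes no time and is no camera call.
- ctrl.finish_job(): hands the job in, once; it reports no verdict.
The state is a dict: "t": time; "q": joint angles; "dq": joint speeds; "effort": joint torques, N m; "tool_pos": TCP position; "tool_rot": TCP orientation; "contact_force": force on the tool from outside, world axes, zero at the start; "wrist_torque": the same for the moment, N m; "opening": finger opening in m.
Only numpy, scipy, OpenCV 4.12 (cv2) and the standard library are available. Lean on these libraries where they do the work, as an engineer would, in place of code of your own. Each camera call takes 0.05 s, during which the arm holds its last target.

TASK

Do the pointing check before the next run, showing a colleague what will be used: hold the fingertips over the middle of the smallest of the three capped bottles at the front of the desk (not those grouped at the back), then over the tube union that lies among the rubber stoppers, each time one or two finger-widths above it, without touching it and for at least a second. Point at nothing else: never bring the fingertips close over another bottle or a stopper, not even in passing. Then confirm the check by pressing the round push button on the small grey box all the way down and letting it come up again; no bottle, stopper or union may be touched, moved or lifted.

Things in the scene. Friction and masses are not known exactly. Their poses are not given: they have to be found in the camera images.
- bottle_small: the smallest of the three white plastic bottles with screw caps that stand at the front of the desk beyond and beside the grey box (further bottles grouped at the back of the desk are no part of the job): 48 mm in diameter, 124 mm tall, standing upright. Origin at the centre of its underside, z up. The cap's top is 124 mm above the origin, on the axis. To be pointed at first, from above.
- tube_union: white plastic tube union (a straight fitting with two hexagons and a short spigot at each end), lying on the desk: 38 mm long along its y, 18 mm wide, 15 mm high. Origin on the desk under its centre. To be pointed at second, from above.
- confirm_top (a point): centre of the top face of the round white push button on the small grey box (box 90 x 104 mm with a metal cover plate and rubber feet, its flat top 39 mm above the desk; the box does not move when pushed). The button's cap is 34 mm in diameter and faces up in a round black housing (50 mm in diameter), standing 10 mm above the housing and 61 mm above the desk when up. It goes straight down.
- confirm (a joint): travel of the push button in m: 0 up, 0.006 fully down; a spring brings it up again; fully down takes about 5 N.
- bottle_a: one of two equal larger white plastic bottles with screw caps, 73 mm in diameter and 174 mm tall, standing upright; origin at the centre of its underside. Not to be pointed at or touched.
- bottle_b: the other larger bottle, 73 mm in diameter and 174 mm tall; origin at the centre of its underside. Not to be pointed at or touched.
- stopper_a: one of three equal rubber stoppers, 22 mm in diameter and 20 mm high, standing on the desk; origin at the centre of its underside. Not to be pointed at or touched.
- stopper_b: one of three equal rubber stoppers, 22 mm in diameter and 20 mm high, standing on the desk; origin at the centre of its underside. Not to be pointed at or touched.
- stopper_c: one of three equal rubber stoppers, 22 mm in diameter and 20 mm high, standing on the desk; origin at the centre of its underside. Not to be pointed at or touched.
Not all that is in view belongs to the job. What is shaped like the part that bears confirm_top but yellow is not meant.

How it is judged:
On the way, in this order (a step that is already met when the one before it is completed fails the run):
1. pointing at the smallest bottle from above for a second (horizontal distance between the grasp point and bottle_small below 0.03 m and height (world z) of the grasp point between 0.129 and 0.209 m), for 1 s.
2. then pointing at the tube union from above for a second (horizontal distance between the grasp point and tube_union below 0.03 m and height (world z) of the grasp point between 0.02 and 0.1 m), for 1 s.
3. then the button is pressed down (value of joint confirm above 0.0045 m), for 0.05 s.
At the end, for the whole second after the job is handed in: After both pointings (1 s each, grasp point within 30 mm of the thing's axis and 5 to 85 mm above its top) the button was pressed at least 4.5 mm and is up again (within 1 mm); bottles, stoppers and union rest within 10 mm of their starts, bottles upright (value of joint confirm below 0.001 m and distance of each of bottle_small, tube_union, bottle_a, bottle_b, stopper_a, stopper_b, stopper_c from where it was at the start of the episode below 0.01 m and angle between each of bottle_a, bottle_b, bottle_small's own z axis and vertical below 0.2 rad and linear speed of each of bottle_small, tube_union, bottle_a, bottle_b, stopper_a, stopper_b, stopper_c below 0.02 m/s); the robot touches nothing.
It fails at once if a bottle, stopper or the union is touched by the robot (contact force between any of the fingers, the arm and bottle_small above 0.5 N or contact force between any of the fingers, the arm and tube_union above 0.5 N or contact force between any of the fingers, the arm and bottle_a above 0.5 N or contact force between any of the fingers, the arm and bottle_b above 0.5 N or contact force between any of the fingers, the arm and stopper_a above 0.5 N or contact force between any of the fingers, the arm and stopper_b above 0.5 N or contact force between any of the fingers, the arm and stopper_c above 0.5 N).
It fails at once if a bottle, stopper or the union is moved or lifted more than 10 mm (distance of any of bottle_small, tube_union, bottle_a, bottle_b, stopper_a, stopper_b, stopper_c from where it was at the start of the episode above 0.01 m).
It fails at once if the fingertips are brought close over another bottle or a stopper (grasp point within 25 mm of its axis and less than 55 mm above its top) ((horizontal distance between the grasp point and bottle_a below 0.025 m and height (world z) of the grasp point between 0.154 and 0.229 m) or (horizontal distance between the grasp point and bottle_b below 0.025 m and height (world z) of the grasp point between 0.154 and 0.229 m) or (horizontal distance between the grasp point and stopper_a below 0.025 m and height (world z) of the grasp point between 0 and 0.075 m) or (horizontal distance between the grasp point and stopper_b below 0.025 m and height (world z) of the grasp point between 0 and 0.075 m) or (horizontal distance between the grasp point and stopper_c below 0.025 m and height (world z) of the grasp point between 0 and 0.075 m)).
It also fails if it takes over 58 s, if anything falls off the work surface, if the arm or the gripper's body presses on something with over 40 N, if the wrist force passes 120 N, or if a joint passes its speed limit or range.

## Working session

There is one attempt and no reset: what is moved stays moved. The work goes in short steps, Python scripts to look and compute and a tool call to move; the robot and the scene stay as the last step left them, time stands still between calls to the robot, and variables do not carry over. Pictures are saved under pics/ and viewed, and the job is handed in when it is done.

Besides the shell and the picture viewer there is one more tool, called as name(argument=value, ...), one argument or row to a line, values as JSON. drive_tool: Moves the arm, as the interface text tells. Its arguments: {"type":"object","properties":{"moves":{"type":"array","items":{"type":"number"}},"newtons":{"type":"number"}},"required":["moves"]}

```bash
mkdir -p pics
cat > h.py <<'E'
import numpy as np, cv2
from station import ctrl
def save(n,f): 
    im=ctrl.get_image(n); cv2.imwrite('pics/'+f,im[:,:,::-1]); return im
def cam(n,o=None):
    c=ctrl.get_calibration(n)
    if n=='wrist':
        T=np.eye(4);T[:3,:3]=cv2.Rodrigues(np.array(o['tool_rot'],float))[0];T[:3,3]=o['tool_pos']
        M=T@np.array(c['T_tool_cam']);return c,M[:3,:3],M[:3,3]
    R=cv2.Rodrigues(np.array(c['rvec'],float))[0];return c,R.T,-R.T@np.array(c['tvec'],float)
def ray(C,u,v):
    c,R,p=C
    x=(u-c['cx'])/c['fx'];y=(v-c['cy'])/c['fy'];rd=np.hypot(x,y);r=rd
    for _ in range(30): r=rd/(1+c['k1']*r*r)
    s=r/rd if rd>0 else 1
    return R@np.array([x*s,y*s,1.])
def onz(C,u,v,z):
    d=ray(C,u,v);return C[2]+d*(z-C[2][2])/d[2]
def proj(C,P):
    c,R,p=C;q=R.T@(np.array(P)-p);x,y=q[:2]/q[2];f=1+c['k1']*(x*x+y*y)
    return c['fx']*x*f+c['cx'],c['fy']*y*f+c['cy']
E
python3 - <<'E'
from h import *
o=ctrl.get_obs();print(o)
for n in('scene','top','wrist'): save(n,n+'0.png');print(n,cam(n,o)[1:],ctrl.get_calibration(n)['fx'])
E
```

```text
{'t': 0.0, 'q': array([ 1.08301265e+00,  5.33384198e-02,  1.61429795e+00,  1.44148311e-05,
        1.47597678e+00, -1.19000690e-01]), 'dq': array([-0.00099116,  0.00067998,  0.00092653, -0.00028157, -0.00171628,
        0.00149696]), 'effort': array([-1.09455159e-03, -3.93682945e+01, -3.70171916e+01, -9.23343782e-05,
        6.83884675e-03,  2.96041003e-05]), 'tool_pos': array([0.22500501, 0.58243113, 0.23007208]), 'tool_rot': array([-5.75894586e-01, -3.08772768e+00,  3.02151032e-03]), 'contact_force': array([-0.43887235, -0.20870461, -0.06798287]), 'wrist_torque': array([ 0.00195435, -0.01521215,  0.01744632]), 'opening': 0.08542736274310471}
scene (array([[ 0.61785628, -0.43144538,  0.6573496 ],
       [-0.7861022 , -0.35726383,  0.50438664],
       [ 0.01723195, -0.82838243, -0.55989786]]), array([-0.1274045 , -0.59944868,  0.6419677 ])) 404.6599158322149
top (array([[-0.01683713, -0.99781627,  0.06386864],
       [-0.99936543,  0.01478913, -0.03240412],
       [ 0.03138879, -0.0643737 , -0.99743209]]), array([ 0.4942468 , -0.05961574,  1.06578253])) 380.31368387284533
wrist (array([[ 0.36013779,  0.88683596,  0.28952161],
       [ 0.93289442, -0.34136855, -0.11478462],
       [-0.00296156,  0.31143137, -0.95026403]]), array([0.14999379, 0.61102621, 0.37439312])) 350.9404392008232
```

View pics/scene0.png

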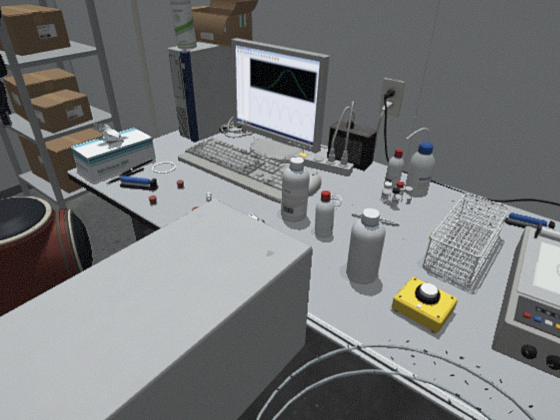

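View pics/top0.png

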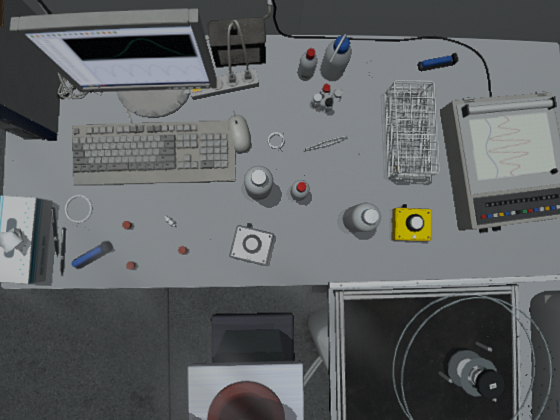

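View pics/wrist0.png

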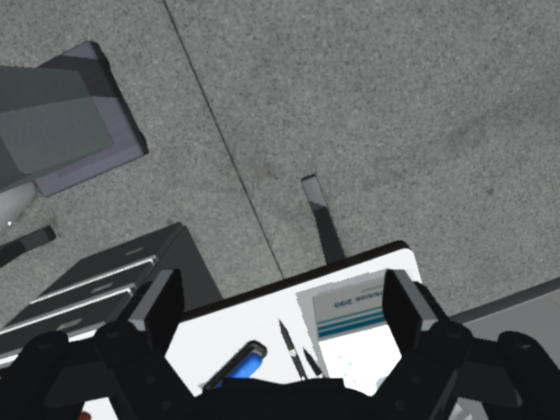

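Run:
```python
from h import *
C=cam('top');S=cam('scene')
for P in [(0,0,0),(.225,.583,.231),(.225,.583,.5)]:print(P,proj(C,P),proj(S,P))
for n,u,v,z in [('small',301,187,.124),('a',259,177,.174),('b',371,217,.174),('union',170,221,.008),('btn',252,243,.061),('yel',416,223,.061),('s1',127,225,.02),('s2',130,266,.02),('s3',182,250,.02),('edge',200,288,0),('edge2',330,285,0)]:
  P=onz(C,u,v,z);print(n,P.round(3),np.hypot(*P[:2]).round(3),np.round(proj(S,P)))
im=cv2.imread('pics/top0.png')
cv2.imwrite('pics/c1.png',cv2.resize(im[150:290,100:450],None,fx=2.2,fy=2.2,interpolation=cv2.INTER_CUBIC))
```

```text
(0, 0, 0) (np.float64(245.91156231877662), np.float64(417.8447196611938)) (np.float64(64.60150706258958), np.float64(356.38564915018935))
(0.225, 0.583, 0.231) (np.float64(-21.79772842922057), np.float64(363.59283880601834)) (np.float64(8.935992437065806), np.float64(124.72999387774274))
(0.225, 0.583, 0.5) (np.float64(-133.81685756447013), np.float64(411.3973807538526)) (np.float64(-34.073213219789466), np.float64(11.04290311185585))
small [ 0.622 -0.153  0.124] 0.641 [325. 192.]
a [ 0.641 -0.049  0.174] 0.643 [296. 160.]
b [ 0.542 -0.313  0.174] 0.626 [370. 212.]
union [0.548 0.202 0.008] 0.584 [208. 196.]
btn [ 0.484 -0.026  0.061] 0.485 [250. 219.]
yel [ 0.53  -0.469  0.061] 0.707 [427. 288.]
s1 [0.538 0.318 0.02 ] 0.625 [179. 182.]
s2 [0.426 0.309 0.02 ] 0.526 [151. 197.]
s3 [0.468 0.166 0.02 ] 0.496 [195. 209.]
edge [0.361 0.121 0.   ] 0.381 [176. 239.]
edge2 [ 0.362 -0.241  0.   ] 0.435 [288. 304.]
```

View pics/c1.png

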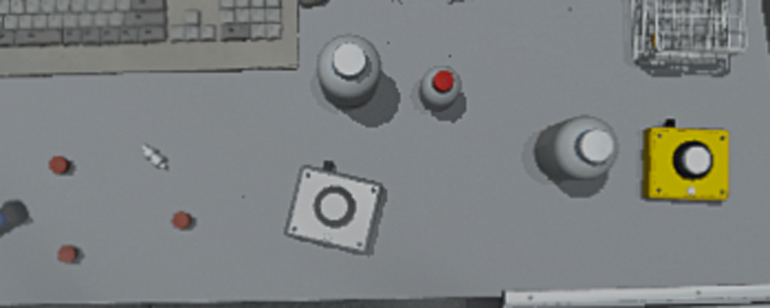

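Run:
```python
from h import *
C=cam('top');S=cam('scene')
for u,v in [(188,365),(302,365),(302,419),(211,314),(293,314),(293,362),(325,300),(325,345)]:
  for z in (0,.3):
    P=onz(C,u,v,z);print(u,v,P.round(3),np.round(proj(S,P)))
for u,v in [(310,245),(220,205),(313,303)]:
  for z in (0,.1,.2,.3,.4):print(u,v,onz(S,u,v,z).round(3),np.round(proj(C,onz(S,u,v,z))))
```

```text
188 365 [0.15  0.157 0.   ] [ 93. 276.]
188 365 [0.247 0.096 0.3  ] [118. 149.]
302 365 [ 0.143 -0.158  0.   ] [181. 351.]
302 365 [ 0.242 -0.13   0.3  ] [195. 188.]
302 419 [-0.008 -0.155  0.   ] [108. 410.]
302 419 [ 0.133 -0.128  0.3  ] [138. 216.]
211 314 [0.289 0.092 0.   ] [161. 257.]
211 314 [0.347 0.049 0.3  ] [175. 139.]
293 314 [ 0.284 -0.135  0.   ] [226. 302.]
293 314 [ 0.344 -0.114  0.3  ] [231. 163.]
293 362 [ 0.152 -0.133  0.   ] [177. 341.]
293 362 [ 0.248 -0.112  0.3  ] [191. 183.]
325 300 [ 0.321 -0.226  0.   ] [270. 312.]
325 300 [ 0.37  -0.179  0.3  ] [267. 169.]
325 345 [ 0.196 -0.223  0.   ] [226. 351.]
325 345 [ 0.28  -0.177  0.3  ] [231. 188.]
310 245 [ 0.559 -0.161  0.   ] [300. 215.]
310 245 [ 0.452 -0.229  0.1  ] [331. 254.]
310 245 [ 0.345 -0.297  0.2  ] [370. 302.]
310 245 [ 0.238 -0.366  0.3  ] [417. 362.]
310 245 [ 0.131 -0.434  0.4  ] [476. 436.]
220 205 [0.546 0.15  0.   ] [189. 222.]
220 205 [0.441 0.033 0.1  ] [228. 261.]
220 205 [ 0.336 -0.083  0.2  ] [276. 309.]
220 205 [ 0.231 -0.2    0.3  ] [337. 369.]
220 205 [ 0.126 -0.317  0.4  ] [413. 444.]
313 303 [ 0.399 -0.28   0.   ] [344. 271.]
313 303 [ 0.317 -0.33   0.1  ] [372. 307.]
313 303 [ 0.235 -0.38   0.2  ] [406. 349.]
313 303 [ 0.153 -0.43   0.3  ] [448. 402.]
313 303 [ 0.071 -0.479  0.4  ] [499. 466.]
```

In the top view, these could be mistaken for the targets:
- **Bottles:** the red cap at (301,187) is the 48 mm front bottle. The other front bottles, at (259,177) and (371,217), are larger with white caps. The ones at (310,57) and (338,50), plus the vials at (325,95), are in the back group.
- **Union:** the white fitting at (170,221). The stoppers are at (127,225), (130,266) and (182,250).
- **Button:** the grey box at (252,243). The yellow one at (416,223) is not meant.

I choose (301,187), (170,221) and (252,243), and the crop confirms them. I'll raise, shut the fingers and go across high.

drive_tool(
  moves=[0,0,0,0,0,0.06,1,0,0,0,0.025,-0.046,0.01,1,0,0,0,0.025,-0.046,0,1,0,0,0,0.025,-0.046,0,1,0,0,0,0.025,-0.046,0,1],
)

```text
t: 0.78
tool_pos: [0.3257, 0.3974, 0.301]
tool_rot: [-0.575, -3.088, 0.0]
contact_force: [0.1, -1.0, -0.4]
opening: 0.0001
```

drive_tool(
  moves=[0,0,0,0.025,-0.046,0,1,0,0,0,0.025,-0.046,0,1,0,0,0,0.025,-0.046,0,1,0,0,0,0.025,-0.046,0,1,0,0,0,0.025,-0.046,0,1],
)

```text
t: 1.4
tool_pos: [0.4507, 0.1673, 0.3011]
tool_rot: [0.576, 3.088, 0.0]
contact_force: [-0.1, 0.7, 0.1]
opening: 0.0001
```

Run:
```python
from h import *
o=ctrl.get_obs();save('wrist','w1.png');C=cam('wrist',o)
for n,P in dict(small=(.622,-.153,.124),union=(.548,.202,.008),btn=(.484,-.026,.061),s3=(.468,.166,.02),s1=(.538,.318,.02)).items():print(n,np.round(proj(C,P)))
```

```text
small [ 94. 393.]
union [334. 215.]
btn [145. 247.]
s3 [288. 171.]
s1 [420. 180.]
```

View pics/w1.png

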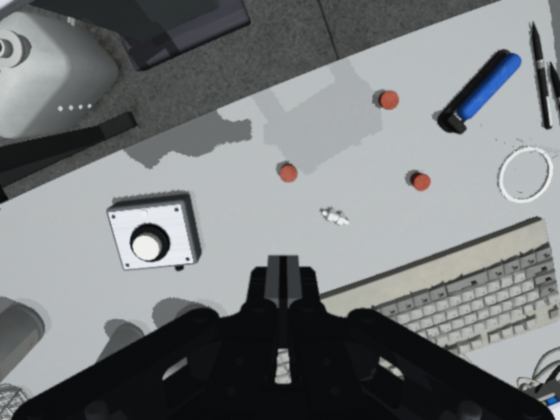

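The wrist view shows the union at (334,216) and a stopper at (288,172), both where predicted. The grey box's button is at about (149,243), a few pixels from the prediction, so I'll measure it again.

Run:
```python
from h import *
o=ctrl.get_obs();C=cam('wrist',o)
im=cv2.imread('pics/w1.png')
g=cv2.cvtColor(im,cv2.COLOR_BGR2GRAY)
def blob(g,x0,x1,y0,y1,t):
  m=(g[y0:y1,x0:x1]>t).astype(np.uint8);n,l,s,c=cv2.connectedComponentsWithStats(m)
  return [(s[i,4],s[i,2:4],c[i]+[x0,y0]) for i in range(1,n) if s[i,4]>40]
for b in blob(g,132,170,224,265,150):print(b,onz(C,*b[2],.061).round(4))
im=cv2.imread('pics/top0.png');T=cam('top')
g=cv2.cvtColor(im,cv2.COLOR_BGR2GRAY)
for b in blob(g,244,261,235,252,150):print('top',b,onz(T,*b[2],.061).round(4))
h=cv2.cvtColor(im,cv2.COLOR_BGR2HSV)[180:196,290:312];m=((h[...,1]>140)&(h[...,2]>60)).astype(np.uint8)
n,l,s,c=cv2.connectedComponentsWithStats(m)
for i in range(1,n):print('cap',s[i],c[i]+[290,180],onz(T,*(c[i]+[290,180]),.12).round(4))
print(o['tool_pos'])
```

```text
(np.int32(75), array([13, 14], dtype=int32), array([165.46666667, 227.70666667])) [0.4723 0.0027 0.061 ]
(np.int32(768), array([38, 30], dtype=int32), array([147.24088542, 251.546875  ])) [ 0.4922 -0.0335  0.061 ]
top (np.int32(113), array([12, 12], dtype=int32), array([251.2920354 , 243.49557522])) [ 0.483  -0.0245  0.061 ]
cap [ 7  2  9  9 64] [301.046875 186.234375] [ 0.6249 -0.1531  0.12  ]
[0.45297713 0.16264805 0.30086291]
```

drive_tool(
  moves=[0,0,0,0.0245,-0.045,0,1,0,0,0,0.0245,-0.045,0,1,0,0,0,0.0245,-0.045,0,1,0,0,0,0.0245,-0.045,0,1,0,0,0,0.0245,-0.045,0,1],
)

```text
t: 2.08
tool_pos: [0.5733, -0.0574, 0.301]
tool_rot: [-0.576, -3.088, -0.0]
contact_force: [0.9, 0.9, 0.4]
opening: -0.0004
```

drive_tool(
  moves=[0,0,0,0.0245,-0.045,0,1,0,0,0,0.023,-0.0455,0,1,0,0,0,0,0,0,1,0,0,0,0,0,-0.03,1,0,0,0,0,0,-0.03,1],
)

```text
t: 2.7
tool_pos: [0.6202, -0.1455, 0.2409]
tool_rot: [0.575, 3.088, 0.001]
contact_force: [0.0, 0.0, -0.3]
opening: 0.0003
```

Run:
```python
from h import *
o=ctrl.get_obs();save('scene','s2.png');im=save('top','t2.png');print(o['tool_pos'],o['t'],o['contact_force'])
cv2.imwrite('pics/t2c.png',cv2.resize(im[100:300,200:400,::-1],None,fx=3,fy=3))
```

```text
[ 0.62019113 -0.14546898  0.24089739] 2.7 [ 0.02135289  0.00050857 -0.32252191]
```

View pics/s2.png

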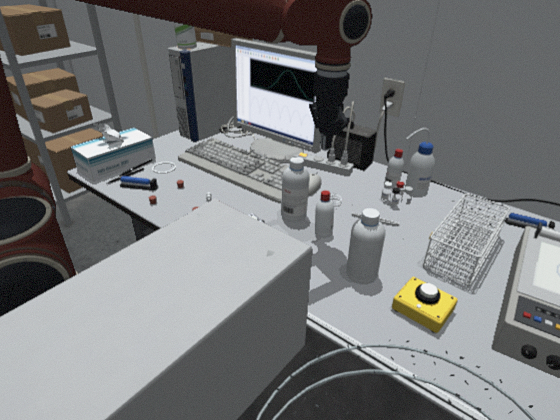

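The fingers hang straight above the red-capped bottle (tips at about (328,140), cap at (325,196)). Next I go down to TCP z 0.146, about 22 mm above the cap, and hold there.

drive_tool(
  moves=[0,0,0,0.003,-0.0075,-0.03,1,0,0,0,0,0,-0.03,1,0,0,0,0,0,-0.02,1,0,0,0,0,0,-0.015,1,0,0,0,0,0,0,1],
)

```text
t: 3.42
tool_pos: [0.6228, -0.1536, 0.1454]
tool_rot: [-0.575, -3.087, -0.001]
contact_force: [-0.2, 0.0, 0.4]
opening: -0.0003
```

drive_tool(
  moves=[0,0,0,0,0,0,1,0,0,0,0,0,0,1,0,0,0,0,0,0,1,0,0,0,0,0,0,1,0,0,0,0,0,0,1],
)

```text
t: 4.05
tool_pos: [0.6233, -0.1541, 0.1464]
tool_rot: [0.576, 3.088, -0.0]
contact_force: [0.1, 0.7, -0.3]
opening: 0.0004
```

drive_tool(
  moves=[0,0,0,0,0,0,1,0,0,0,0,0,0,1,0,0,0,0,0,0,1,0,0,0,0,0,0,1,0,0,0,0,0,0,1],
)

```text
t: 4.68
tool_pos: [0.6233, -0.1541, 0.1463]
tool_rot: [0.576, 3.088, 0.0]
contact_force: [0.1, -0.0, -0.4]
opening: 0.0
```

Run:
```python
from h import *
o=ctrl.get_obs();im=save('scene','s3.png');print(o['tool_pos'],o['t'],o['contact_force'])
cv2.imwrite('pics/s3c.png',cv2.resize(im[80:300,240:420,::-1],None,fx=2.7,fy=2.7))
```

```text
[ 0.62331781 -0.1540688   0.14629789] 4.675 [ 0.10114982 -0.01543933 -0.36408823]
```

View pics/s3c.png

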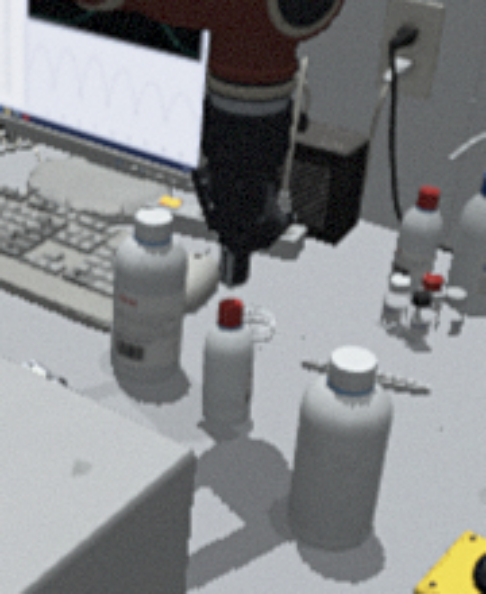

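The crop shows the shut tips just above the red cap with a clear gap. I'll hold a little longer, rise, and cross high to the union.

drive_tool(
  moves=[0,0,0,0,0,0,1,0,0,0,0,0,0,1,0,0,0,0,0,0.05,1,0,0,0,0,0,0.05,1,0,0,0,0,0,0.05,1],
)

```text
t: 5.35
tool_pos: [0.6231, -0.154, 0.2978]
tool_rot: [-0.576, -3.088, -0.0]
contact_force: [0.5, 0.6, 0.1]
opening: -0.0001
```

drive_tool(
  moves=[0,0,0,-0.0095,0.0445,0,1,0,0,0,-0.0095,0.0445,0,1,0,0,0,-0.0095,0.0445,0,1,0,0,0,-0.0095,0.0445,0,1,0,0,0,-0.0095,0.0445,0,1],
)

```text
t: 5.98
tool_pos: [0.5753, 0.0698, 0.2964]
tool_rot: [0.576, 3.088, 0.0]
contact_force: [-0.1, 0.3, -0.4]
opening: 0.0
```

drive_tool(
  moves=[0,0,0,-0.0095,0.0445,0,1,0,0,0,-0.0095,0.0445,0,1,0,0,0,-0.0095,0.0445,0,1,0,0,0,0,0,-0.04,1,0,0,0,0,0,-0.04,1],
)

```text
t: 6.6
tool_pos: [0.5474, 0.2029, 0.2162]
tool_rot: [0.573, 3.087, 0.001]
contact_force: [-0.1, -0.6, -1.3]
opening: -0.0001
```

Run:
```python
from h import *
o=ctrl.get_obs();print(o['tool_pos'],o['t'],o['contact_force']);save('top','t4.png')
im=save('wrist','w4.png');print(np.round(proj(cam('wrist',o),(.548,.202,.008))))
```

```text
[0.54744967 0.20290241 0.21618218] 6.6 [-0.13900474 -0.58264363 -1.33128432]
[283. 172.]
```

View pics/t4.png

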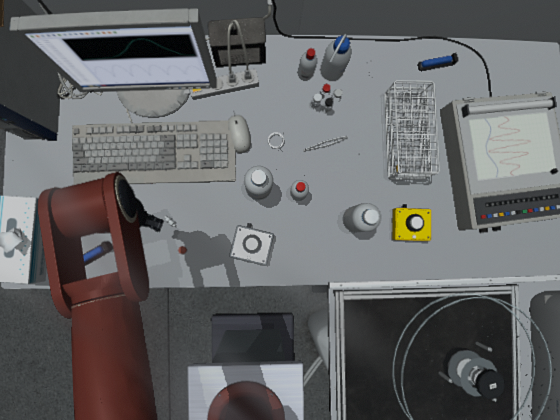

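View pics/w4.png

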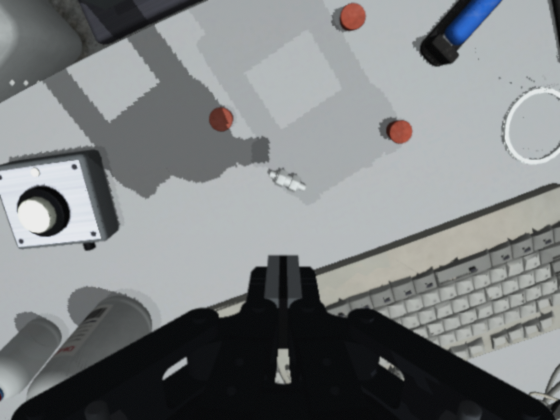

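Run:
```python
from h import *
o=ctrl.get_obs();C=cam('wrist',o);print(o['tool_pos'])
print(onz(C,287,180,.008),onz(C,221,119,.02),onz(C,37,214,.061))
```

```text
[0.54406695 0.20149444 0.2104705 ]
[0.5504557  0.20141044 0.008     ] [0.47036493 0.1655875  0.02      ] [ 0.48405982 -0.02380227  0.061     ]
```

At the settled pose the wrist view gives the union at (0.550, 0.202), a stopper at (0.470, 0.166) and the button at (0.484, -0.024), all agreeing with the top view. Now I go down over the union.

drive_tool(
  moves=[0,0,0,0.003,0,-0.04,1,0,0,0,0,0,-0.04,1,0,0,0,0,0,-0.03,1,0,0,0,0,0,-0.02,1,0,0,0,0,0,0,1],
)

```text
t: 7.32
tool_pos: [0.5499, 0.2017, 0.0858]
tool_rot: [-0.576, -3.087, 0.001]
contact_force: [0.6, -0.5, 0.4]
opening: 0.0003
```

Run:
```python
from h import *
o=ctrl.get_obs();print(o['tool_pos'],o['t'],o['contact_force']);save('wrist','w5.png');print(proj(cam('wrist',o),(.55,.202,.008)))
```

```text
[0.54993036 0.20173265 0.08575847] 7.325 [ 0.64005434 -0.51641794  0.39523995]
(np.float64(284.49148915818796), np.float64(214.66662909261254))
```

View pics/w5.png

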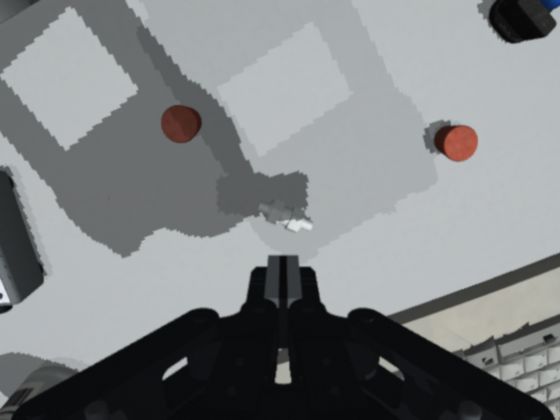

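The union is at (286,216), predicted (284,215). Both stoppers, at (181,124) and (459,143), are well away. I go down to TCP z 0.042 (grasp point 0.061, tips about 27 mm above the union) and hold.

drive_tool(
  moves=[0,0,0,0,0,-0.022,1,0,0,0,0,0,-0.022,1,0,0,0,0,0,0,1,0,0,0,0,0,0,1,0,0,0,0,0,0,1],
)

```text
t: 8.0
tool_pos: [0.5516, 0.2023, 0.0443]
tool_rot: [0.575, 3.086, 0.002]
contact_force: [-0.3, 0.6, -0.3]
opening: 0.0003
```

drive_tool(
  moves=[0,0,0,0,0,0,1,0,0,0,0,0,0,1,0,0,0,0,0,0,1,0,0,0,0,0,0,1,0,0,0,0,0,0,1],
)

```text
t: 8.62
tool_pos: [0.5502, 0.2019, 0.0422]
tool_rot: [-0.576, -3.088, 0.0]
contact_force: [0.3, -0.8, 0.4]
opening: 0.0005
```

drive_tool(
  moves=[0,0,0,0,0,0,1,0,0,0,0,0,0,1,0,0,0,0,0,0,1,0,0,0,0,0,0,1,0,0,0,0,0,0,1],
)

```text
t: 9.25
tool_pos: [0.5503, 0.202, 0.0423]
tool_rot: [0.576, 3.088, 0.0]
contact_force: [-0.4, -0.0, 0.5]
opening: 0.0002
```

drive_tool(
  moves=[0,0,0,0,0,0,1,0,0,0,0,0,0.05,1,0,0,0,0,0,0.05,1,0,0,0,0,0,0.02,1,0,0,0,0,0,0,1],
)

```text
t: 9.88
tool_pos: [0.5512, 0.2022, 0.1638]
tool_rot: [0.576, 3.085, 0.002]
contact_force: [-0.2, -0.3, -1.2]
opening: -0.0
```

drive_tool(
  moves=[0,0,0,-0.0112,-0.0377,0,1,0,0,0,-0.0112,-0.0377,0,1,0,0,0,-0.0112,-0.0377,0,1,0,0,0,-0.0112,-0.0377,0,1,0,0,0,-0.0112,-0.0377,0,1],
)

```text
t: 10.5
tool_pos: [0.4921, 0.0125, 0.1591]
tool_rot: [-0.575, -3.083, 0.001]
contact_force: [1.0, -1.1, 0.2]
opening: 0.0001
```

drive_tool(
  moves=[0,0,0,-0.0102,-0.0374,0,1,0,0,0,0,0,-0.03,1,0,0,0,0,0,-0.03,1,0,0,0,0,0,0,1,0,0,0,0,0,0,1],
)

```text
t: 11.12
tool_pos: [0.4838, -0.0238, 0.1018]
tool_rot: [-0.576, -3.087, -0.0]
contact_force: [-0.3, -0.8, 0.1]
opening: -0.0001
```

Run:
```python
from h import *
o=ctrl.get_obs();print(o['tool_pos'],o['t'],o['contact_force']);save('wrist','w6.png');print(proj(cam('wrist',o),(.484,-.024,.061)))
```

```text
[ 0.48376498 -0.02377654  0.10184432] 11.125 [-0.32235556 -0.81388429  0.09455779]
(np.float64(283.92071885786333), np.float64(237.02956891561556))
```

View pics/w6.png

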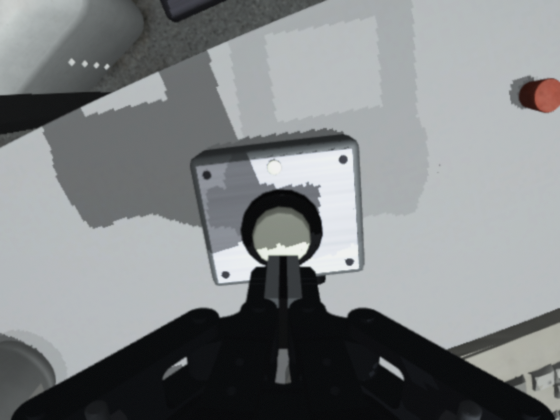

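The button cap is centred at about (282,235), predicted (284,237), right under the tips. I go down close to it.

drive_tool(
  moves=[0,0,0,0,0,-0.018,1,0,0,0,0,0,-0.012,1,0,0,0,0,0,-0.006,1,0,0,0,0,0,0,1,0,0,0,0,0,0,1],
)

```text
t: 11.8
tool_pos: [0.4844, -0.024, 0.0666]
tool_rot: [0.576, 3.088, -0.0]
contact_force: [-0.3, 0.8, -0.6]
opening: 0.0
```

drive_tool(
  moves=[0,0,0,0,0,-0.003,1,0,0,0,0,0,-0.002,1,0,0,0,0,0,-0.002,1,0,0,0,0,0,-0.001,1,0,0,0,0,0,-0.001,1],
)

```text
t: 12.42
tool_pos: [0.4842, -0.024, 0.0576]
tool_rot: [0.576, 3.088, -0.0]
contact_force: [-0.9, 0.2, 4.6]
opening: 0.0001
```

drive_tool(
  moves=[0,0,0,0,0,-0.001,1,0,0,0,0,0,-0.001,1,0,0,0,0,0,-0.001,1,0,0,0,0,0,0,1,0,0,0,0,0,0,1],
)

```text
t: 13.05
tool_pos: [0.4843, -0.024, 0.055]
tool_rot: [-0.576, -3.088, 0.0]
contact_force: [-3.3, 0.4, 9.2]
opening: -0.0002
```

drive_tool(
  moves=[0,0,0,0,0,-0.001,1,0,0,0,0,0,0,1,0,0,0,0,0,0,1,0,0,0,0,0,0,1,0,0,0,0,0,0,1],
)

```text
t: 13.68
tool_pos: [0.4843, -0.024, 0.0549]
tool_rot: [-0.576, -3.088, 0.0]
contact_force: [-5.9, 0.5, 13.3]
opening: 0.0002
```

At the stop: 13 N and the height no longer changes (0.0549). Now I let it up and move clear.

drive_tool(
  moves=[0,0,0,0,0,0.01,1,0,0,0,0,0,0.03,1,0,0,0,0,0,0.05,1,0,0,0,0,0,0.05,1,0,0,0,0,0,0.03,1],
)

```text
t: 14.3
tool_pos: [0.4849, -0.0241, 0.226]
tool_rot: [0.575, 3.085, -0.0]
contact_force: [0.0, -0.6, -0.1]
opening: 0.0002
```

drive_tool(
  moves=[0,0,0,0,0,0,1,0,0,0,0,0,0,1,0,0,0,0,0,0,1,0,0,0,0,0,0,1,0,0,0,0,0,0,1],
)

```text
t: 14.92
tool_pos: [0.4838, -0.0239, 0.2225]
tool_rot: [-0.576, -3.087, -0.0]
contact_force: [-0.9, 0.2, 1.3]
opening: 0.0001
```

Run:
```python
from h import *
o=ctrl.get_obs();print(o['tool_pos'],o['t'],o['contact_force']);save('wrist','w7.png');t=save('top','t7.png')
a=cv2.imread('pics/top0.png')
for n,(u,v) in dict(small=(301,187),a=(259,177),b=(371,217),union=(170,221),s1=(127,225),s2=(130,266),s3=(182,250)).items():
  print(n,np.abs(a[v-8:v+9,u-8:u+9,::-1].astype(int)-t[v-8:v+9,u-8:u+9]).mean().round(1))
```

```text
[ 0.48380306 -0.02388953  0.22253275] 14.925 [-0.89128441  0.18669601  1.31892542]
small 11.9
a 8.9
b 10.8
union 7.2
s1 6.6
s2 6.4
s3 6.7
```

View pics/t7.png

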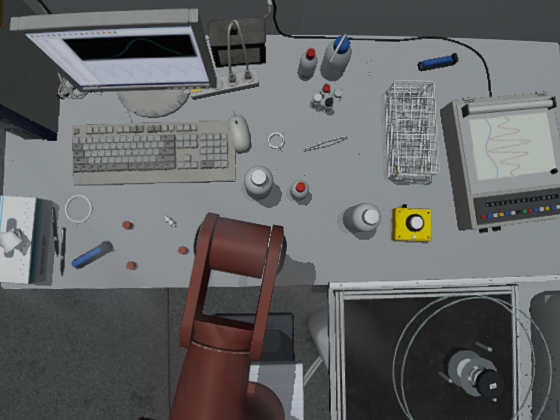

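View pics/w7.png

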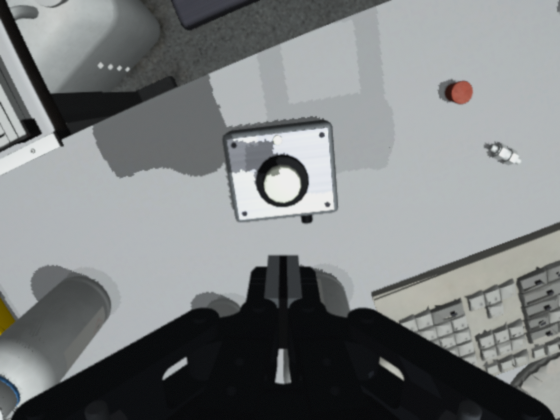

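The top view shows every bottle, stopper and the union at its starting pixel. The wrist view shows the button up at (283,180) with nothing touching the arm.

```bash
python3 -c "
from station import ctrl
print(ctrl.finish_job())"
```

```text
the job is handed in; nothing more can be done
None
```

The pointing check is done and handed in at about 15 s of the 58 s allowed; the hand-in reports no verdict.

- **Bottle:** I held the shut fingertips about 22 mm above the smallest front bottle (red cap) for about 1.5 s.
- **Union:** I held them about 27 mm above the tube union for well over 1 s.
- **Button:** I pressed the grey box's button to its stop, with TCP height 0.055 m and a contact force rising to 13 N. Then I let it up and moved clear.

**Last checks:** the bottles, stoppers and union are at their starting pixels in the top view. The button looks up in the wrist view, but I did not measure its height. The small force readings near the end (about 1 N) are at the sensor's noise level.

**Disagreements:** two wrist measurements taken while the arm was still settling were off. One was an early button fix, about 10 mm out because the colour mask caught part of the box. The other was the union, about 8 pixels out. Later wrist readings of both agreed with the top view to about 2 mm.

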